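# Dock a circuit board: hold the slide's release button down and push the carriage home

### The job

Dock the circuit board: with the fingertips press the round release button on the carriage right down and keep it down the whole way while you push the carriage along its slide until it is hard against the contact block at the end. Then lift off, so that the button springs up and locks the carriage there. Do not touch the board, pick nothing up, and leave the things standing around where they are.

Things in the scene. Friction and masses are not known exactly. Their poses are not given: they have to be found in the camera images.
- carriage (a joint): how far the aluminium carriage (100 mm wide, 120 mm long, top 34 mm above the desk) has slid along the slide, in m: 0 at the tail, 0.120 hard against the contact block. It starts locked between 0 and about 0.05. It runs easily (about 1 N) while the button is down; with the button up a pin in a rack of 10 mm pitch (1 mm of play each way) locks it
- release (a joint): how far the release button is pressed, in m: 0 up, 0.006 fully down (bottomed). The spring pushes back with 2.4 N at the top and 6 N at the bottom; the lock is free from about 0.004 on. The button may start up to 4 mm down if the pin happens to stand on a rack tooth; a light push then lets it snap into a notch within 5 mm
- release_top (a point): centre of the top face of the release button, a round flat black button 27 mm across that sticks up 8 mm from the rear part of the carriage (2 mm when fully down) and travels along with it; its top is 42 mm above the desk when up, 36 mm when down
- finger_wall (a point): middle of the top edge, on the button's side, of the finger wall: an upright aluminium wall on the carriage, 56 mm wide across the slide, 6 mm thick, rising 17 mm above the carriage (top 51 mm above the desk). Its face stands 24 mm from the button's centre toward the contact block; a finger that presses the button can push the carriage on by this wall, or drag it by friction on the button
- slide_tail (a point): tail end of the slide, on its centre line, 21.5 mm above the desk; low end with a small cap. The slide is a fixed aluminium base, 76 mm wide and 280 mm long, with two steel guide bars. The carriage slides in a straight level line from slide_tail toward stop_face
- stop_face (a point): middle of the face of the grey contact block (100 mm wide, 24 mm thick, 48 mm tall) that closes the other end of the slide, on the slide's centre line, 21.5 mm above the desk, 250 mm from slide_tail. It carries two black rubber bumpers and a row of brass contact pins, and is the end stop
- circuit_board: dark circuit board, 90 mm (across the slide) x 50 mm, 10 mm thick, fixed on the front part of the carriage beyond the finger wall; top 44 mm above the desk. Not to be touched. Origin: centre of its underside
- solder_spool: upright spool of white solder wire with green flanges, 37 mm across, 62 mm tall; loose bystander on the desk beside the slide, to be left alone. Origin: centre of its underside
- lilac_box: small lilac carton, 48 x 50 mm, 36 mm tall; loose bystander on the desk beside the slide, to be left alone. Origin: centre of its underside
- beige_box: small beige carton, 40 x 42 mm, 48 mm tall; loose bystander on the desk beside the slide, to be left alone. Origin: centre of its underside
- tip_cleaner: light grey round pot full of copper-coloured wool, 42 mm across, 48 mm tall; loose bystander on the desk beside the slide, to be left alone. Origin: centre of its underside
- component_tester: black hand-held tester lying flat, 52 x 68 mm, 20 mm tall; loose bystander on the desk beside the slide, to be left alone. Origin: centre of its underside
- blue_jar: small blue jar with cream lid, 23 mm across, 30 mm tall; loose bystander on the desk beside the slide, to be left alone. Origin: centre of its underside

How it is judged (in metres and radians):
On the way, in this order (a step that is already met when the one before it is completed fails the run):
1. the release button is pressed right down, the carriage still in its starting part (value of joint release above 0.0045 m and value of joint carriage below 0.062 m), for 0.1 s.
2. the carriage is on its way with the button held down (value of joint release above 0.0035 m and value of joint carriage between 0.075 and 0.112 m).
3. the carriage is against the contact block with the button still down (value of joint release above 0.0035 m and value of joint carriage above 0.1175 m), for 0.05 s.
At the end, for the whole second after the job is handed in: The carriage stands within 2.5 mm of its end stop, at rest, the button is up again (less than 1.5 mm down), and every bystander is within 15 mm of where it started (value of joint carriage above 0.1175 m and value of joint release below 0.0015 m and velocity of joint carriage between -0.005 and 0.005 m/s and not (distance of solder_spool from where it was at the start of the episode above 0.015 m) and not (distance of lilac_box from where it was at the start of the episode above 0.015 m) and not (distance of beige_box from where it was at the start of the episode above 0.015 m) and not (distance of tip_cleaner from where it was at the start of the episode above 0.015 m) and not (distance of component_tester from where it was at the start of the episode above 0.015 m) and not (distance of blue_jar from where it was at the start of the episode above 0.015 m)); the robot touches nothing.
It fails at once if the button is up while the carriage is partway along the slide (let go too soon, or the lock forced) (value of joint release below 0.002 m and value of joint carriage between 0.067 and 0.11 m).
It fails at once if the circuit board is touched by the robot (contact force between any of the fingers, the arm and circuit_board above 0.5 N).
It fails at once if a bystander is lifted, carried or pushed more than 15 mm (distance of any of solder_spool, lilac_box, beige_box, tip_cleaner, component_tester, blue_jar from where it was at the start of the episode above 0.015 m).
It also fails if it takes over 32 s, if anything falls off the work surface, if the arm or the gripper's body presses on something with over 40 N, if the wrist force passes 120 N, or if a joint passes its speed limit or range.

### The arm

A 6-joint arm with a two-finger parallel gripper is mounted at the origin on the work surface; the furniture and walls round the work are solid. World frame = base frame: x ahead of the robot, y to its left, z up, the work surface at z = 0. Lengths are in m, angles in degrees, forces in N, time in s.
With the tool pointing down it reaches from about 0.25 to 0.725 m from the base axis. Payload 9.7 kg.
Tool frame: the origin (TCP) lies at the centre of the arm's flange, where the gripper is bolted on; the fingertips stand bot.tips_ahead ahead of it and the grasp point (between the pads) lies 155 mm ahead of it (bot.tips_ahead is the distance from the TCP to the fingertips, in m); z points along the fingers, y is the line along which they close (so a half turn about z gives the same grasp; the last joint's range is limited). The gripper opens to 85 mm and grips with 20 to 120 N. Pads are 22 mm wide; open, the fingers measure 114 mm over their backs; the gripper's body (76 mm by 85 mm) begins 54 mm behind the grasp point. The pads swing forward as they close: fully open they stand 13 mm farther back than shut.
Start: joints at [64.057, 4.979, 10.078, 95.1, 0, 90], TCP at [0.241, 0.495, 0.405] pointing down, gripper open.
Joint ranges: [-179.16, 179.16], [-48.56, 103.87], [-65.8, 70.77], [-126.05, 130.52], [-82.76, 87.17], [-180, 180]. Speed limits (degrees/s): [127.2, 127.2, 147.25, 180, 180, 180].

### API

Orientations are given as [roll, pitch, yaw] about the fixed x, y, z axes, in that order (R = Rz(yaw) Ry(pitch) Rx(roll)).
In Python, from workcell import bot gives the robot as it stands.
- The arm moves only by the tool drive_tool, never from a script. Its argument "plan" is a list of rows, each an object of numbers: "dx", "dy", "dz": the shift along the tool's x, y, z in m; "roll": the turn about the tool's z in rad; "hand": the finger opening in m, from 0 to 0.0854. In form: [{"dx": .., "dy": .., "dz": .., "roll": .., "hand": ..}, ...]. A call has 1 to 20 rows; each row is the pose to reach, as a shift and turn from the pose commanded when the call began, along the tool's axes at that moment; what a row does not reach only later rows make up. A row lasts 1/12 s, in which the tool goes at most 41.7 mm and 7.16 degrees, less where a joint would pass 70% of its speed; a pose out of reach is approached as far as the arm can. A call with a gripper value outside its range is refused whole. The fingers move at their own pace and stop on an object; "force" is the grip in N (left out, the last holds). Time passes only in rows, so rows that repeat a pose let the fingers close. It gives the time, the measured TCP pose, the force and the opening at its end, in the units of the state.
- bot.get_obs(): the state, without advancing time (a new reading comes with each control period).
- bot.camera(name): name is "scene" or "top"; returns a dict with "frame" (400x640x3 uint8, red, green, blue), "z_map" (400x640 float32, m along the optical axis (not along the pixel's ray), 0 where there is no reading), "mtx" (3x3 intrinsics, pixels), "k1" (the pictures are not rectified: a ray, as slopes to the right and down, at radius r is drawn at 1 + k1 r^2 times it, then the intrinsics apply), "R" (3x3) and "t" (3): a world point X has camera coordinates R X + t. Camera axes: x right, y down, z forward; pixel columns grow to the right and rows downward; lengths in m; the calibration is good to about 2 mm. A picture is of the moment at which its call begins.
- bot.job_done(): hands the job in, once; it reports no verdict.
The state is a dict: "time": time; "q": joint angles; "qd": joint speeds; "joint_efforts": joint torques, N m; "ee_pos": TCP position; "tcp_rot": TCP orientation; "wrist_force": force on the tool from outside, world axes, zero at the start; "torque": the same for the moment, N m; "opening": finger opening in m.
Only numpy, scipy, OpenCV 4.12 (cv2) and the standard library are available. Lean on these libraries where they do the work, as an engineer would, in place of code of your own. Each camera call takes 0.05 s, during which the arm holds its last target. There are 200 camera calls.

## Working session

There is one attempt and no reset: what is moved stays moved. The work goes in short steps, Python scripts to look and compute and a tool call to move; the robot and the scene stay as the last step left them, time stands still between calls to the robot, and variables do not carry over. Pictures are saved under pics/ and viewed, on a budget of 10 in all, crops included, one or two more only if the job needs it, and the job is handed in when it is done.

Besides the shell and the picture viewer there is one more tool, called after "Emit:" by a JSON object that holds its "api" and its "payload", one argument or row to a line. drive_tool: Moves the arm, as the interface text tells. Its arguments: {"type":"object","properties":{"plan":{"type":"array","items":{"type":"object","properties":{"dx":{"type":"number"},"dy":{"type":"number"},"dz":{"type":"number"},"roll":{"type":"number"},"hand":{"type":"number"}}}},"force":{"type":"number"}},"required":["plan"]}

```bash
mkdir -p pics; cat > h.py <<'E'
import numpy as np, cv2
from workcell import bot
def snap(n,f):
    c=bot.camera(n); cv2.imwrite(f'pics/{f}.png',c['frame'][:,:,::-1]); np.savez(f'pics/{f}.npz',**c); return c
def load(f): return dict(np.load(f'pics/{f}.npz'))
def ray(c,u,v):
    d=np.array([[[u,v]]],float); K=c['mtx']; p=np.array([(u-K[0,2])/K[0,0],(v-K[1,2])/K[1,1]]); q=p.copy()
    for _ in range(20): q=p/(1+float(c['k1'])*(q@q))
    R=c['R']; return -R.T@c['t'], R.T@np.array([q[0],q[1],1])
def atz(c,u,v,z):
    o,d=ray(c,u,v); return o+d*(z-o[2])/d[2]
def dep(c,u,v):
    o,d=ray(c,u,v); return o+d*float(c['z_map'][int(round(v)),int(round(u))])
E
python3 - <<'E'
from h import *
for n in('scene','top'):
    c=snap(n,n+'1'); print(n,-c['R'].T@c['t'],c['R'][2],c['mtx'][0,0],c['k1'])
print(bot.get_obs(),bot.tips_ahead)
E
```

```text
scene [ 0.08446929 -0.39666989  0.66433298] [ 0.51626181  0.49108334 -0.7016487 ] 429.51204193461274 0.037614019367186245
top [ 0.34015014 -0.00265703  1.0673967 ] [ 0.2131405   0.00937952 -0.97697654] 474.2382013060628 -0.11707879965405366
{'time': 0.1, 'q': array([6.40553683e+01, 5.00946211e+00, 1.00384158e+01, 9.50992341e+01,
       1.43568684e-04, 9.00001009e+01]), 'qd': array([-0.0957785 , -0.01016244,  0.09248238, -0.03104917, -0.09033245,
       -0.06170276]), 'joint_efforts': array([-1.01701517e-03, -5.21560836e+01,  4.65653872e+01,  1.59508002e-02,
       -7.89552837e-05, -2.55491500e-05]), 'ee_pos': array([0.24062945, 0.49457658, 0.40403413]), 'tcp_rot': array([-1.79929720e+02, -1.43444846e-04,  1.54055267e+02]), 'wrist_force': array([ 0.55791787,  0.12455511, -0.40544954]), 'torque': array([-0.00037105, -0.00307316,  0.03165982]), 'opening': 0.08516986073155881} 0.1734
```

View pics/top1.png

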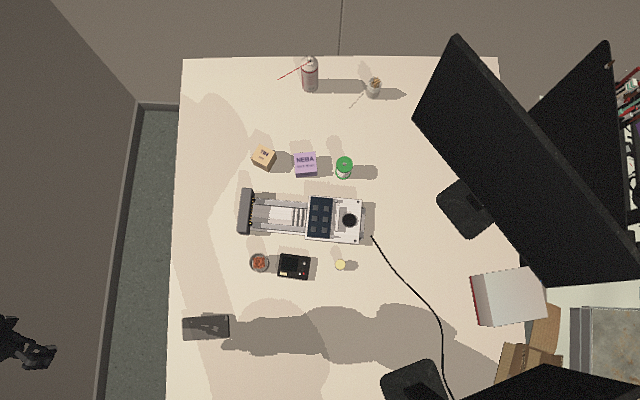

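View pics/scene1.png

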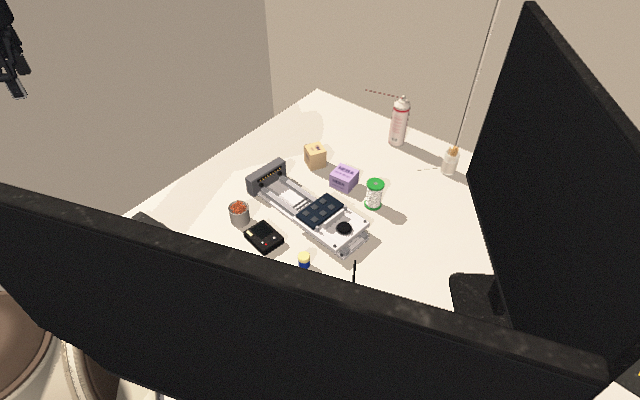

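Top view: contact block at about (245,211), board at (320,217), button at (349,220) and tail near (363,222). The spool, lilac box and beige box stand on one side; the cleaner, tester and jar on the other. I'll enlarge the view and compute positions.

```bash
python3 - <<'E'
from h import *
c=load('top1')
for nm,u,v,z in [('button',349,220,.042),('block',245,211,.048),('tailend',363,222,.034),('spool',344,163,.062),('lilac',305,158,.036),('beige',264,153,.048),('cleaner',259,262,.048),('tester',294,265,.02),('jar',341,265,.03),('monitor1',455,40,.3),('m2',420,110,.3),('m3',545,285,.3),('greything',205,327,.02),('grip',40,355,.2)]:
    print(nm,atz(c,u,v,z).round(4),dep(c,u,v).round(4))
f=c['frame'][180:285,225:385,::-1]; cv2.imwrite('pics/crop1.png',cv2.resize(f,None,fx=5,fy=5,interpolation=cv2.INTER_CUBIC))
E
```

```text
button [ 0.5242 -0.0585  0.042 ] [ 0.524  -0.0584  0.0433]
block [0.5275 0.1706 0.048 ] [0.5278 0.1708 0.0468]
tailend [ 0.5233 -0.0901  0.034 ] [ 0.5264 -0.0916  0.0164]
spool [ 0.6475 -0.0394  0.062 ] [ 0.6612 -0.0411  0.0172]
lilac [0.6612 0.0487 0.036 ] [0.6621 0.0489 0.0332]
beige [0.663  0.1413 0.048 ] [0.6634 0.1414 0.047 ]
cleaner [0.4186 0.1295 0.048 ] [0.4188 0.1299 0.045 ]
tester [0.4196 0.0556 0.02  ] [0.4195 0.0555 0.0206]
jar [ 0.4257 -0.0472  0.03  ] [ 0.426  -0.0473  0.0271]
monitor1 [ 0.8257 -0.222   0.3   ] [ 0.7435 -0.1849  0.4299]
m2 [ 0.6808 -0.1581  0.3   ] [ 0.738  -0.1843  0.1711]
m3 [ 0.3904 -0.3744  0.3   ] [ 0.4025 -0.4645  0.114 ]
greything [0.2716 0.2379 0.02  ] [0.2711 0.2397 0.0123]
grip [0.2025 0.5027 0.2   ] [0.2221 0.4307 0.3236]
```

View pics/crop1.png

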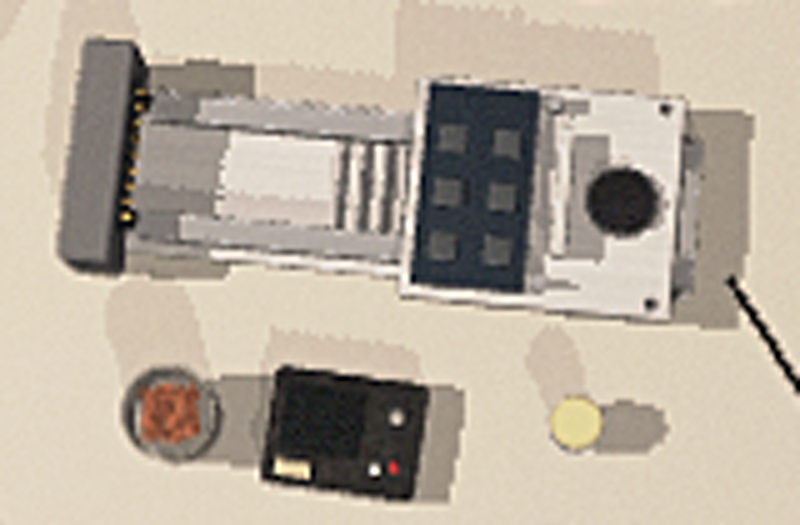

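Enlarged view: button centre at crop (623,201), i.e. about (349.2,219.8). Carriage corners are at (687,97), (672,318), (402,296) and (420,80), and the block face runs along x≈140–115. Next I need the slide axis and the clearances.

```bash
python3 - <<'E'
from h import *
c=load('top1'); s=load('scene1')
P=lambda x,y,z: atz(c,225+(x+.5)/5-.5,180+(y+.5)/5-.5,z)
rl,rr,fr,fl=[P(*p,.034) for p in((687,97),(672,318),(402,296),(420,80))]
print('carr w,l',np.linalg.norm(rl-rr),np.linalg.norm(fl-fr),np.linalg.norm(rl-fl),np.linalg.norm(rr-fr))
d=(fl+fr-rl-rr)[:2]; print('dir',np.degrees(np.arctan2(d[1],d[0])))
w=(rl-rr+fl-fr)[:2]; print('dir from w +90',np.degrees(np.arctan2(w[1],w[0]))+90)
b1=[P(*p,.048) for p in((85,38),(58,265),(135,42),(122,273))]; w=(b1[0]-b1[1]+b1[2]-b1[3])[:2]; print('block',np.degrees(np.arctan2(w[1],w[0]))+90,np.array(b1).round(4))
print('carr corners',np.array([rl,rr,fr,fl]).round(4))
b=P(623,201,.042); print('button',b)
g=cv2.inRange(c['frame'],(0,0,0),(60,60,60)); n,l,st,ce=cv2.connectedComponentsWithStats(g[205:235,338:360]); print(st,ce+[338,205])
for cc in(c,s):
    z=cc['z_map']; v,u=np.nonzero(z>0); K=cc['mtx']
    q=cv2.undistortPoints(np.stack([u,v],1).astype(np.float64)[:,None],K,np.array([float(cc['k1']),0,0,0]))[:,0]
    X=(np.c_[q,np.ones(len(q))]*z[v,u][:,None]-cc['t'])@cc['R']
    m=(X[:,2]>.1)&(X[:,0]>-.3)&(X[:,0]<.8)&(abs(X[:,1])<.55); Y=X[m]
    for y in np.arange(-.55,.55,.1):
        k=Y[(Y[:,1]>=y)&(Y[:,1]<y+.1)]
        if len(k): print(round(y,2),len(k),k.min(0).round(2),k.max(0).round(2))
E
```

```text
carr w,l 0.09959014375798335 0.09747651636911894 0.11959468798420629 0.11878359709460504
dir 89.67404878768541
dir from w +90 89.2572443920238
block 90.8203342288061 [[0.5806 0.1836 0.048 ]
 [0.4786 0.185  0.048 ]
 [0.5803 0.1611 0.048 ]
 [0.477  0.1568 0.048 ]]
carr corners [[ 0.5752 -0.0853  0.034 ]
 [ 0.4756 -0.0836  0.034 ]
 [ 0.4773  0.0351  0.034 ]
 [ 0.5748  0.0343  0.034 ]]
button [ 0.52469645 -0.0588662   0.042     ]
[[  0   0  22  30 525]
 [  5   9  13  13 135]] [[348.39428571 219.43809524]
 [348.91111111 219.74074074]]
-0.55 10405 [ 0.24 -0.55  0.1 ] [ 0.8  -0.45  0.43]
-0.45 13846 [ 0.22 -0.45  0.1 ] [ 0.56 -0.35  0.46]
-0.35 9564 [ 0.18 -0.35  0.1 ] [ 0.68 -0.25  0.43]
-0.25 6122 [ 0.17 -0.25  0.1 ] [ 0.76 -0.18  0.43]
0.05 4 [0.79 0.11 0.15] [0.8  0.11 0.16]
0.35 630 [0.2  0.42 0.24] [0.24 0.45 0.35]
0.45 1032 [0.21 0.45 0.24] [0.28 0.54 0.4 ]
-0.55 3115 [ 0.4  -0.53  0.14] [ 0.53 -0.45  0.35]
-0.45 36765 [ 0.2  -0.45  0.1 ] [ 0.56 -0.35  0.46]
-0.35 35286 [ 0.15 -0.35  0.1 ] [ 0.68 -0.25  0.46]
-0.25 26257 [ 0.11 -0.25  0.1 ] [ 0.75 -0.15  0.46]
-0.15 18558 [-0.   -0.15  0.1 ] [ 0.13 -0.05  0.46]
-0.05 3607 [ 0.01 -0.05  0.22] [0.07 0.05 0.36]
0.05 23 [0.04 0.05 0.15] [0.8  0.12 0.24]
0.35 538 [0.2  0.42 0.24] [0.24 0.45 0.34]
0.45 1237 [0.21 0.45 0.24] [0.28 0.55 0.4 ]
```

```bash
python3 - <<'E'
from h import *
s=load('scene1'); c=load('top1')
for nm,cc in(('s',s),('t',c)):
    z=cc['z_map']; v,u=np.nonzero(z>0); K=cc['mtx']
    q=cv2.undistortPoints(np.stack([u,v],1).astype(np.float64)[:,None],K,np.array([float(cc['k1']),0,0,0]))[:,0]
    X=(np.c_[q,np.ones(len(q))]*z[v,u][:,None]-cc['t'])@cc['R']
    for x in np.arange(-.3,.8,.1):
        k=X[(X[:,2]>.1)&(X[:,0]>=x)&(X[:,0]<x+.1)&(X[:,1]<.3)&(X[:,1]>-.6)]
        if len(k): i=k[:,1].argmax(); print(nm,round(x,2),len(k),'ymax pt',k[i].round(3),'z',k[:,2].min().round(2),k[:,2].max().round(2))
    if nm=='s':
        for a,b in((0,190),(100,215),(200,245),(300,272),(400,305),(500,335),(30,300)): print(a,b,dep(s,a,b).round(3))
E
```

```text
s -0.1 5 ymax pt [-0.    -0.068  0.239] z 0.24 0.24
s 0.0 17707 ymax pt [0.042 0.057 0.239] z 0.1 0.46
s 0.1 45108 ymax pt [ 0.1   -0.092  0.46 ] z 0.17 0.46
s 0.2 15904 ymax pt [ 0.2   -0.313  0.458] z 0.36 0.46
s 0.3 553 ymax pt [ 0.4   -0.465  0.319] z 0.26 0.33
s 0.4 16245 ymax pt [ 0.499 -0.381  0.41 ] z 0.1 0.43
s 0.5 15747 ymax pt [ 0.6   -0.297  0.181] z 0.1 0.43
s 0.6 9316 ymax pt [ 0.7   -0.213  0.423] z 0.1 0.43
s 0.7 3026 ymax pt [0.795 0.116 0.151] z 0.1 0.43
0 190 [ 0.094 -0.093  0.459]
100 215 [ 0.128 -0.164  0.46 ]
200 245 [ 0.157 -0.232  0.46 ]
300 272 [ 0.185 -0.29   0.46 ]
400 305 [ 0.206 -0.345  0.461]
500 335 [ 0.227 -0.391  0.46 ]
30 300 [ 0.064 -0.049  0.31 ]
t 0.1 317 ymax pt [ 0.171 -0.195  0.12 ] z 0.1 0.27
t 0.2 4746 ymax pt [ 0.2   -0.265  0.272] z 0.1 0.46
t 0.3 1848 ymax pt [ 0.397 -0.342  0.1  ] z 0.1 0.41
t 0.4 8047 ymax pt [ 0.417 -0.337  0.101] z 0.1 0.43
t 0.5 9070 ymax pt [ 0.6   -0.299  0.379] z 0.1 0.43
t 0.6 10035 ymax pt [ 0.698 -0.215  0.421] z 0.1 0.43
t 0.7 7369 ymax pt [0.794 0.115 0.155] z 0.1 0.43
```

Button is at about (0.525, −0.059), the slide runs along +y at about 90°, and the sizes match. A monitor near the base might be close to the arm, so I'll move 60% of the way first, then check.

Emit:
{"api": "drive_tool", "payload": {
  "plan": [
    {"dx": -0.025,"dy": -0.018,"roll": 0.056,"hand": 0},
    {"dx": -0.05,"dy": -0.037,"roll": 0.112,"hand": 0},
    {"dx": -0.074,"dy": -0.055,"roll": 0.168,"hand": 0},
    {"dx": -0.099,"dy": -0.074,"roll": 0.224,"hand": 0},
    {"dx": -0.124,"dy": -0.092,"roll": 0.28,"hand": 0},
    {"dx": -0.149,"dy": -0.111,"roll": 0.335,"hand": 0},
    {"dx": -0.173,"dy": -0.129,"roll": 0.391,"hand": 0},
    {"dx": -0.198,"dy": -0.147,"roll": 0.447,"hand": 0},
    {"dx": -0.223,"dy": -0.166,"roll": 0.503,"hand": 0},
    {"dx": -0.248,"dy": -0.184,"roll": 0.559,"hand": 0},
    {"dx": -0.272,"dy": -0.203,"roll": 0.615,"hand": 0},
    {"dx": -0.297,"dy": -0.221,"roll": 0.671,"hand": 0},
    {"dx": -0.297,"dy": -0.221,"roll": 0.671,"hand": 0},
    {"dx": -0.297,"dy": -0.221,"roll": 0.671,"hand": 0}
  ],
  "force": 40
}}

```text
invalid input at $.plan[0]: expected keys dx, dy, dz, roll, hand
```

```bash
python3 - <<'E'
from h import *
snap('scene','scene2'); o=bot.get_obs(); print({k:np.round(v,3) for k,v in o.items()})
E
```

```text
{'time': np.float64(0.15), 'q': array([6.4057e+01, 5.0030e+00, 1.0045e+01, 9.5099e+01, 1.0000e-03,
       9.0003e+01]), 'qd': array([ 0.021, -0.087,  0.062,  0.046, -0.013, -0.037]), 'joint_efforts': array([ 0.0000e+00, -5.2076e+01,  4.6504e+01,  1.4000e-02, -0.0000e+00,
        0.0000e+00]), 'ee_pos': array([0.241, 0.495, 0.404]), 'tcp_rot': array([-1.79943e+02, -1.00000e-03,  1.54055e+02]), 'wrist_force': array([0.277, 0.54 , 0.898]), 'torque': array([ 0.027, -0.009, -0.004]), 'opening': np.float64(0.085)}
```

View pics/scene2.png

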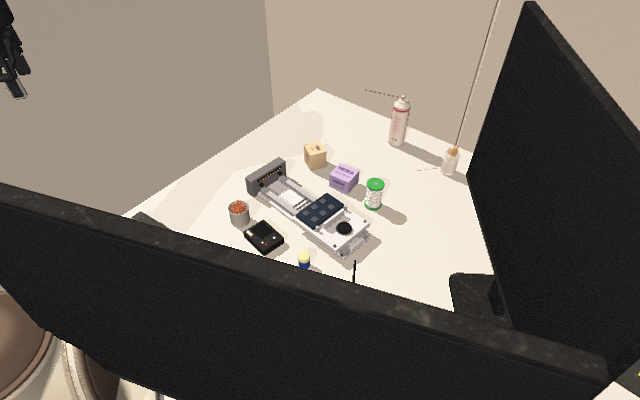

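The call was refused because it needs all five keys, so nothing moved and the picture is the same as before. I'll resend it with dz.

Emit:
{"api": "drive_tool", "payload": {
  "plan": [
    {"dx": -0.025,"dy": -0.018,"dz": 0,"roll": 0.056,"hand": 0},
    {"dx": -0.05,"dy": -0.037,"dz": 0,"roll": 0.112,"hand": 0},
    {"dx": -0.074,"dy": -0.055,"dz": 0,"roll": 0.168,"hand": 0},
    {"dx": -0.099,"dy": -0.074,"dz": 0,"roll": 0.224,"hand": 0},
    {"dx": -0.124,"dy": -0.092,"dz": 0,"roll": 0.28,"hand": 0},
    {"dx": -0.149,"dy": -0.111,"dz": 0,"roll": 0.335,"hand": 0},
    {"dx": -0.173,"dy": -0.129,"dz": 0,"roll": 0.391,"hand": 0},
    {"dx": -0.198,"dy": -0.147,"dz": 0,"roll": 0.447,"hand": 0},
    {"dx": -0.223,"dy": -0.166,"dz": 0,"roll": 0.503,"hand": 0},
    {"dx": -0.248,"dy": -0.184,"dz": 0,"roll": 0.559,"hand": 0},
    {"dx": -0.272,"dy": -0.203,"dz": 0,"roll": 0.615,"hand": 0},
    {"dx": -0.297,"dy": -0.221,"dz": 0,"roll": 0.671,"hand": 0},
    {"dx": -0.297,"dy": -0.221,"dz": 0,"roll": 0.671,"hand": 0},
    {"dx": -0.297,"dy": -0.221,"dz": 0,"roll": 0.671,"hand": 0}
  ],
  "force": 40
}}

```text
time: 1.32
ee_pos: [0.4115, 0.1647, 0.4045]
tcp_rot: [-180.0, -0.0, 115.4]
wrist_force: [-0.5, 0.3, -0.8]
opening: -0.0003
```

```bash
python3 - <<'E'
from h import *
snap('scene','scene3'); o=bot.get_obs(); print({k:np.round(v,3) for k,v in o.items()})
E
```

```text
{'time': np.float64(1.367), 'q': array([ 2.1933e+01, -9.5330e+00, -3.9820e+00,  9.5573e+01,  1.5000e-02,
        8.6381e+01]), 'qd': array([ 1.937, -0.055,  0.09 ,  0.004,  0.057, -0.108]), 'joint_efforts': array([-1.5250e+00, -3.5874e+01,  4.6440e+01, -1.8000e-02, -7.7000e-02,
       -2.1000e-02]), 'ee_pos': array([0.411, 0.166, 0.405]), 'tcp_rot': array([-1.79980e+02, -1.70000e-02,  1.15552e+02]), 'wrist_force': array([0.207, 0.13 , 0.228]), 'torque': array([ 0.026, -0.036, -0.02 ]), 'opening': np.float64(-0.001)}
```

View pics/scene3.png

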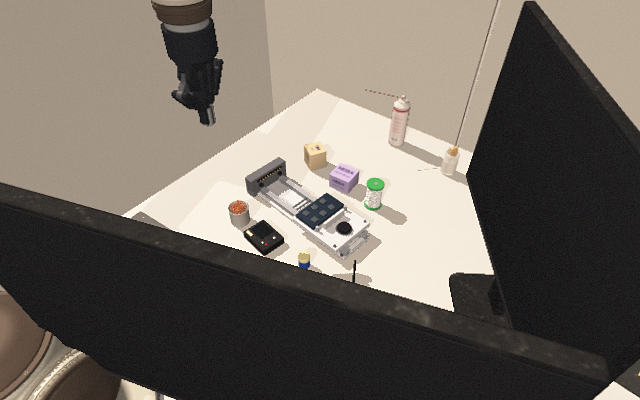

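Nothing touches the arm. The fingers hang shut at (207,120). I'll continue over the button in two halves, watching the forces.

Emit:
{"api": "drive_tool", "payload": {
  "plan": [
    {"dx": -0.02,"dy": 0.001,"dz": 0,"roll": 0.035,"hand": 0},
    {"dx": -0.04,"dy": 0.001,"dz": 0,"roll": 0.07,"hand": 0},
    {"dx": -0.06,"dy": 0.002,"dz": 0,"roll": 0.11,"hand": 0},
    {"dx": -0.08,"dy": 0.002,"dz": 0,"roll": 0.145,"hand": 0},
    {"dx": -0.1,"dy": 0.003,"dz": 0,"roll": 0.18,"hand": 0},
    {"dx": -0.12,"dy": 0.003,"dz": 0,"roll": 0.215,"hand": 0},
    {"dx": -0.14,"dy": 0.004,"dz": 0,"roll": 0.25,"hand": 0},
    {"dx": -0.16,"dy": 0.005,"dz": 0,"roll": 0.29,"hand": 0},
    {"dx": -0.16,"dy": 0.005,"dz": 0,"roll": 0.29,"hand": 0}
  ]
}}

```text
time: 2.12
ee_pos: [0.4856, 0.0231, 0.4042]
tcp_rot: [-180.0, 0.0, 98.9]
wrist_force: [0.4, -0.1, 0.8]
opening: -0.0002
```

Emit:
{"api": "drive_tool", "payload": {
  "plan": [
    {"dx": 0,"dy": 0,"dz": 0,"roll": 0,"hand": 0}
  ]
}}

```text
time: 2.2
ee_pos: [0.4848, 0.0244, 0.4044]
tcp_rot: [-180.0, -0.0, 99.1]
wrist_force: [-0.1, 0.1, 0.1]
opening: -0.0002
```

```bash
python3 - <<'E'
from h import *
o=bot.get_obs(); print({k:np.round(v,4) for k,v in o.items()})
E
```

```text
{'time': np.float64(2.2), 'q': array([ 2.87440e+00, -3.83440e+00,  1.15750e+00,  9.50408e+01,
        1.72000e-02,  8.38211e+01]), 'qd': array([ 1.2081, -0.8609, -0.4625,  0.2159,  0.0463,  0.0129]), 'joint_efforts': array([-1.32830e+00, -4.15951e+01,  4.67638e+01, -1.80500e-01,
       -1.04200e-01,  9.20000e-03]), 'ee_pos': array([0.4848, 0.0244, 0.4044]), 'tcp_rot': array([-1.799532e+02, -2.240000e-02,  9.905330e+01]), 'wrist_force': array([-0.0517,  0.0693,  0.0791]), 'torque': array([-0.0058, -0.0039,  0.0113]), 'opening': np.float64(-0.0002)}
```

Emit:
{"api": "drive_tool", "payload": {
  "plan": [
    {"dx": -0.014,"dy": 0.005,"dz": 0.01,"roll": 0.03,"hand": 0},
    {"dx": -0.028,"dy": 0.009,"dz": 0.02,"roll": 0.06,"hand": 0},
    {"dx": -0.042,"dy": 0.014,"dz": 0.04,"roll": 0.08,"hand": 0},
    {"dx": -0.056,"dy": 0.018,"dz": 0.06,"roll": 0.11,"hand": 0},
    {"dx": -0.07,"dy": 0.023,"dz": 0.08,"roll": 0.13,"hand": 0},
    {"dx": -0.083,"dy": 0.027,"dz": 0.1,"roll": 0.157,"hand": 0},
    {"dx": -0.083,"dy": 0.027,"dz": 0.12,"roll": 0.157,"hand": 0},
    {"dx": -0.083,"dy": 0.027,"dz": 0.13,"roll": 0.157,"hand": 0},
    {"dx": -0.083,"dy": 0.027,"dz": 0.13,"roll": 0.157,"hand": 0},
    {"dx": -0.083,"dy": 0.027,"dz": 0.13,"roll": 0.157,"hand": 0},
    {"dx": -0.083,"dy": 0.027,"dz": 0.13,"roll": 0.157,"hand": 0}
  ]
}}

```text
time: 3.12
ee_pos: [0.5245, -0.0531, 0.2762]
tcp_rot: [179.9, 0.0, 90.1]
wrist_force: [0.5, 0.5, 0.3]
opening: 0.0004
```

```bash
python3 - <<'E'
from h import *
c=snap('scene','scene4'); t=snap('top','top4'); o=bot.get_obs(); print({k:np.round(v,4) for k,v in o.items()})
f=c['frame'][90:290,220:420,::-1]; a=cv2.resize(f,(400,400),interpolation=cv2.INTER_CUBIC)
g=t['frame'][150:280,250:380,::-1]; b=cv2.resize(g,(400,400),interpolation=cv2.INTER_CUBIC)
cv2.imwrite('pics/pair4.png',np.hstack([a,b]))
E
```

```text
{'time': np.float64(3.2167), 'q': array([-5.81840e+00,  1.21190e+00, -8.05350e+00,  8.06076e+01,
        2.50000e-03,  8.41248e+01]), 'qd': array([-0.3494,  0.1983, -0.3075, -0.1883,  0.0099,  0.0148]), 'joint_efforts': array([ 1.17100e-01, -4.79076e+01,  4.65622e+01,  9.80000e-03,
        4.60000e-03,  0.00000e+00]), 'ee_pos': array([ 0.5246, -0.0535,  0.2762]), 'tcp_rot': array([1.798735e+02, 1.050000e-02, 9.005680e+01]), 'wrist_force': array([ 0.9952, -0.4154, -0.3381]), 'torque': array([ 0.0249, -0.0312, -0.0194]), 'opening': np.float64(-0.0003)}
```

View pics/pair4.png

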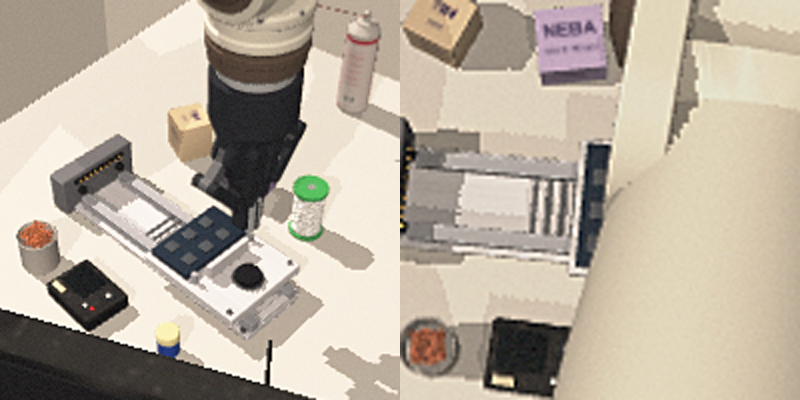

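Scene half: fingertip at crop (247,225), button at (248,276), wall just behind the board edge. Nothing is touching. I'll check the button and tip positions against the scene camera.

```bash
python3 - <<'E'
from h import *
c=load('scene4')
b=atz(c,220+276*0+248/2,90+276/2,.042); print('button via scene',b, 'depth',dep(c,344,228))
print('tip at z=.103', atz(c,220+247/2,90+224/2,.103), dep(c,343,200))
f=c['frame'][185:255,300:380,::-1]; cv2.imwrite('pics/crop5.png',cv2.resize(f,None,fx=8,fy=8,interpolation=cv2.INTER_CUBIC))
E
```

```text
button via scene [ 0.52129305 -0.06139756  0.042     ] depth [ 0.52198228 -0.06086857  0.04101807]
tip at z=.103 [ 0.52627907 -0.05223286  0.103     ] [ 0.51633814 -0.05855803  0.11974131]
```

View pics/crop5.png

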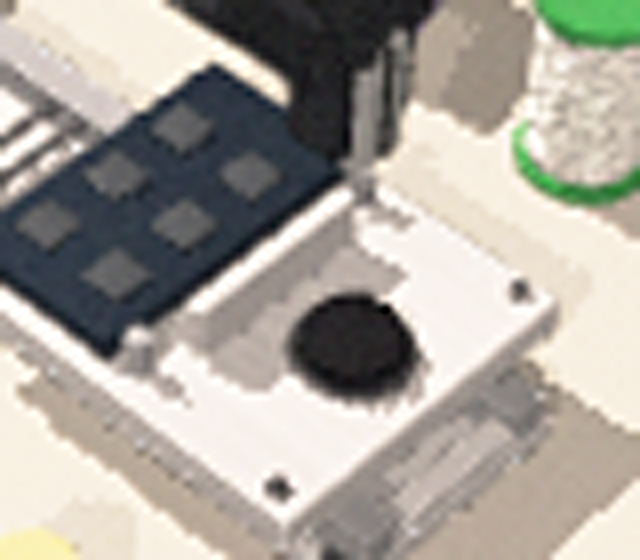

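Both cameras agree to about 3 mm: button at (0.523, −0.060). The tip sits 6.5 mm toward the wall, leaving about 6 mm to it. Next: descend and press.

Emit:
{"api": "drive_tool", "payload": {
  "plan": [
    {"dx": 0,"dy": 0,"dz": 0.015,"roll": 0,"hand": 0},
    {"dx": 0,"dy": 0,"dz": 0.03,"roll": 0,"hand": 0},
    {"dx": 0,"dy": 0,"dz": 0.045,"roll": 0,"hand": 0},
    {"dx": 0,"dy": 0,"dz": 0.055,"roll": 0,"hand": 0},
    {"dx": 0,"dy": 0,"dz": 0.06,"roll": 0,"hand": 0},
    {"dx": 0,"dy": 0,"dz": 0.062,"roll": 0,"hand": 0},
    {"dx": 0,"dy": 0,"dz": 0.064,"roll": 0,"hand": 0},
    {"dx": 0,"dy": 0,"dz": 0.066,"roll": 0,"hand": 0},
    {"dx": 0,"dy": 0,"dz": 0.067,"roll": 0,"hand": 0},
    {"dx": 0,"dy": 0,"dz": 0.067,"roll": 0,"hand": 0},
    {"dx": 0,"dy": 0,"dz": 0.067,"roll": 0,"hand": 0}
  ]
}}

```text
time: 4.13
ee_pos: [0.5244, -0.054, 0.2094]
tcp_rot: [179.9, 0.0, 90.0]
wrist_force: [-6.3, 0.2, 10.2]
opening: 0.0
```

Emit:
{"api": "drive_tool", "payload": {
  "plan": [
    {"dx": 0,"dy": 0,"dz": 0.001,"roll": 0,"hand": 0},
    {"dx": 0,"dy": 0,"dz": 0.002,"roll": 0,"hand": 0},
    {"dx": 0,"dy": 0,"dz": 0.002,"roll": 0,"hand": 0}
  ]
}}

```text
time: 4.38
ee_pos: [0.5243, -0.054, 0.2091]
tcp_rot: [179.9, 0.0, 90.0]
wrist_force: [-12.0, 2.2, 24.2]
opening: -0.0002
```

```bash
python3 - <<'E'
from h import *
o=bot.get_obs(); print({k:np.round(v,4) for k,v in o.items()})
E
```

```text
{'time': np.float64(4.3833), 'q': array([-5.87930e+00,  2.62220e+00, -1.40913e+01,  7.31520e+01,
       -2.40000e-03,  8.41249e+01]), 'qd': array([ 0.0738, -0.0139, -0.1386, -0.1075, -0.0981, -0.0136]), 'joint_efforts': array([-6.40000e-02, -3.72351e+01,  4.01325e+01, -5.41860e+00,
       -2.96000e-02, -6.20000e-03]), 'ee_pos': array([ 0.5243, -0.054 ,  0.2091]), 'tcp_rot': array([1.798664e+02, 1.610000e-02, 8.999580e+01]), 'wrist_force': array([-12.0007,   2.1615,  24.1817]), 'torque': array([ 0.236 ,  2.6533, -0.0188]), 'opening': np.float64(-0.0002)}
```

The button is bottomed: 24 N, and 2 mm more command gave only 0.3 mm. Now I'll push along +y, which is tool +x.

Emit:
{"api": "drive_tool", "payload": {
  "plan": [
    {"dx": 0.002,"dy": 0,"dz": 0,"roll": 0,"hand": 0},
    {"dx": 0.005,"dy": 0,"dz": 0,"roll": 0,"hand": 0},
    {"dx": 0.01,"dy": 0,"dz": 0,"roll": 0,"hand": 0},
    {"dx": 0.015,"dy": 0,"dz": 0,"roll": 0,"hand": 0},
    {"dx": 0.02,"dy": 0,"dz": 0,"roll": 0,"hand": 0},
    {"dx": 0.025,"dy": 0,"dz": 0,"roll": 0,"hand": 0},
    {"dx": 0.03,"dy": 0,"dz": 0,"roll": 0,"hand": 0},
    {"dx": 0.035,"dy": 0,"dz": 0,"roll": 0,"hand": 0},
    {"dx": 0.04,"dy": 0,"dz": 0,"roll": 0,"hand": 0},
    {"dx": 0.043,"dy": 0,"dz": 0,"roll": 0,"hand": 0},
    {"dx": 0.045,"dy": 0,"dz": 0,"roll": 0,"hand": 0},
    {"dx": 0.045,"dy": 0,"dz": 0,"roll": 0,"hand": 0}
  ]
}}

```text
time: 5.38
ee_pos: [0.525, -0.0086, 0.2092]
tcp_rot: [179.7, -0.0, 90.0]
wrist_force: [-6.8, 0.6, 20.9]
opening: -0.0003
```

```bash
python3 - <<'E'
from h import *
c=snap('scene','scene6'); o=bot.get_obs(); print(o['ee_pos'],o['wrist_force'],o['time'])
f=c['frame'][130:270,220:380,::-1]; cv2.imwrite('pics/crop6.png',cv2.resize(f,None,fx=4,fy=4,interpolation=cv2.INTER_CUBIC))
E
```

```text
[ 0.52499456 -0.00874234  0.20917243] [-7.07151846  1.79959641 21.48514554] 5.4333
```

View pics/crop6.png

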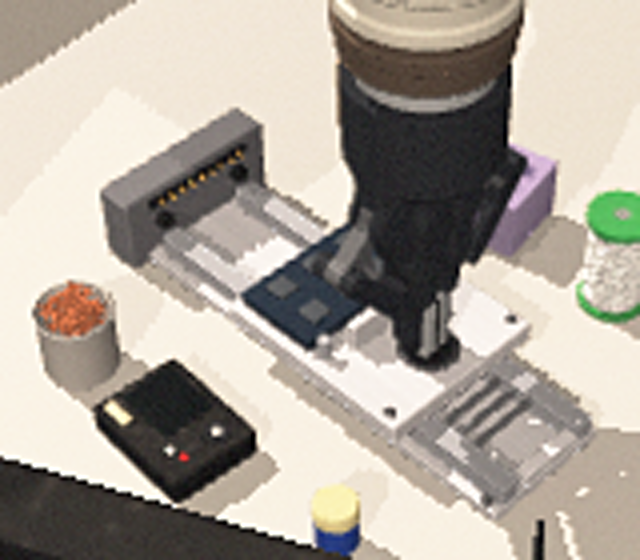

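The carriage rides along under the finger: button still down at crop (430,350), tail now exposed. Continuing.

Emit:
{"api": "drive_tool", "payload": {
  "plan": [
    {"dx": 0.003,"dy": 0,"dz": 0,"roll": 0,"hand": 0},
    {"dx": 0.008,"dy": 0,"dz": 0,"roll": 0,"hand": 0},
    {"dx": 0.013,"dy": 0,"dz": 0,"roll": 0,"hand": 0},
    {"dx": 0.018,"dy": 0,"dz": 0,"roll": 0,"hand": 0},
    {"dx": 0.023,"dy": 0,"dz": 0,"roll": 0,"hand": 0},
    {"dx": 0.028,"dy": 0,"dz": 0,"roll": 0,"hand": 0},
    {"dx": 0.033,"dy": 0,"dz": 0,"roll": 0,"hand": 0},
    {"dx": 0.038,"dy": 0,"dz": 0,"roll": 0,"hand": 0},
    {"dx": 0.043,"dy": 0,"dz": 0,"roll": 0,"hand": 0},
    {"dx": 0.048,"dy": 0,"dz": 0,"roll": 0,"hand": 0},
    {"dx": 0.053,"dy": 0,"dz": 0,"roll": 0,"hand": 0},
    {"dx": 0.057,"dy": 0,"dz": 0,"roll": 0,"hand": 0},
    {"dx": 0.06,"dy": 0,"dz": 0,"roll": 0,"hand": 0},
    {"dx": 0.06,"dy": 0,"dz": 0,"roll": 0,"hand": 0}
  ]
}}

```text
time: 6.6
ee_pos: [0.5259, 0.0516, 0.2093]
tcp_rot: [179.6, -0.0, 90.0]
wrist_force: [0.7, 0.8, 17.1]
opening: -0.0001
```

Emit:
{"api": "drive_tool", "payload": {
  "plan": [
    {"dx": 0.003,"dy": 0,"dz": 0,"roll": 0,"hand": 0},
    {"dx": 0.006,"dy": 0,"dz": 0,"roll": 0,"hand": 0},
    {"dx": 0.009,"dy": 0,"dz": 0,"roll": 0,"hand": 0},
    {"dx": 0.01,"dy": 0,"dz": 0,"roll": 0,"hand": 0},
    {"dx": 0.01,"dy": 0,"dz": 0,"roll": 0,"hand": 0}
  ]
}}

```text
time: 7.02
ee_pos: [0.5261, 0.0614, 0.2093]
tcp_rot: [179.6, -0.1, 90.0]
wrist_force: [3.0, 1.0, 14.6]
opening: 0.0
```

Emit:
{"api": "drive_tool", "payload": {
  "plan": [
    {"dx": 0.002,"dy": 0,"dz": 0.0005,"roll": 0,"hand": 0},
    {"dx": 0.004,"dy": 0,"dz": 0.001,"roll": 0,"hand": 0},
    {"dx": 0.006,"dy": 0,"dz": 0.001,"roll": 0,"hand": 0},
    {"dx": 0.006,"dy": 0,"dz": 0.001,"roll": 0,"hand": 0},
    {"dx": 0.006,"dy": 0,"dz": 0.001,"roll": 0,"hand": 0}
  ]
}}

```text
time: 7.43
ee_pos: [0.5261, 0.0665, 0.2091]
tcp_rot: [179.5, 0.1, 90.0]
wrist_force: [-0.9, -7.7, 23.1]
opening: -0.0
```

A reaction of −7.7 N along y at 120.5 mm of travel means it's at the stop. I'll push a little harder to be sure.

Emit:
{"api": "drive_tool", "payload": {
  "plan": [
    {"dx": 0.001,"dy": 0,"dz": 0,"roll": 0,"hand": 0},
    {"dx": 0.002,"dy": 0,"dz": 0,"roll": 0,"hand": 0},
    {"dx": 0.003,"dy": 0,"dz": 0,"roll": 0,"hand": 0},
    {"dx": 0.003,"dy": 0,"dz": 0,"roll": 0,"hand": 0},
    {"dx": 0.003,"dy": 0,"dz": 0,"roll": 0,"hand": 0}
  ]
}}

```text
time: 7.85
ee_pos: [0.5261, 0.0688, 0.2091]
tcp_rot: [179.5, 0.2, 89.9]
wrist_force: [0.5, -12.7, 23.9]
opening: -0.0
```

```bash
python3 - <<'E'
from h import *
c=snap('scene','scene7'); o=bot.get_obs(); print(o['ee_pos'],o['wrist_force'],o['time'])
f=c['frame'][130:270,220:380,::-1]; cv2.imwrite('pics/crop7.png',cv2.resize(f,None,fx=4,fy=4,interpolation=cv2.INTER_CUBIC))
E
```

```text
[0.52614235 0.06875134 0.20911601] [  0.22610791 -12.51083281  23.02184791] 7.9
```

View pics/crop7.png

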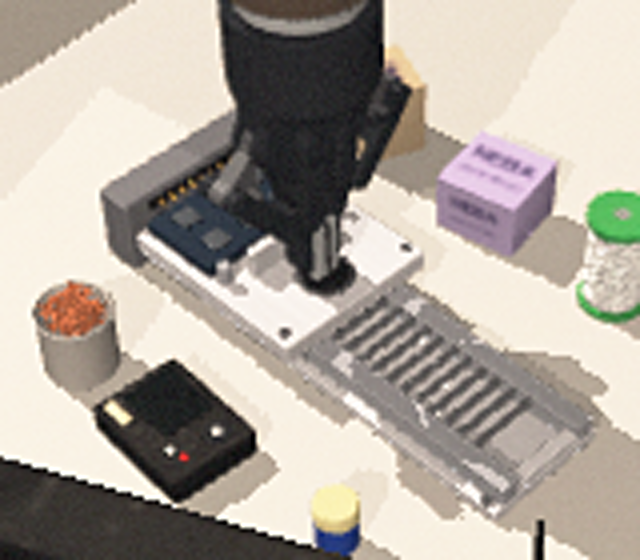

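The carriage front meets the block, with the whole rack exposed behind it, and 12.5 N presses it against the stop. Lift straight off.

Emit:
{"api": "drive_tool", "payload": {
  "plan": [
    {"dx": 0,"dy": 0,"dz": -0.004,"roll": 0,"hand": 0},
    {"dx": 0,"dy": 0,"dz": -0.01,"roll": 0,"hand": 0},
    {"dx": 0,"dy": 0,"dz": -0.02,"roll": 0,"hand": 0},
    {"dx": 0,"dy": 0,"dz": -0.04,"roll": 0,"hand": 0},
    {"dx": 0,"dy": 0,"dz": -0.06,"roll": 0,"hand": 0},
    {"dx": 0,"dy": 0,"dz": -0.08,"roll": 0,"hand": 0},
    {"dx": 0,"dy": 0,"dz": -0.1,"roll": 0,"hand": 0},
    {"dx": 0,"dy": 0,"dz": -0.12,"roll": 0,"hand": 0},
    {"dx": 0,"dy": 0,"dz": -0.12,"roll": 0,"hand": 0},
    {"dx": 0,"dy": 0,"dz": -0.12,"roll": 0,"hand": 0}
  ]
}}

```text
time: 8.73
ee_pos: [0.5245, 0.0703, 0.326]
tcp_rot: [179.9, -0.0, 90.0]
wrist_force: [-0.4, 0.6, -0.6]
opening: 0.0001
```

```bash
python3 - <<'E'
from h import *
c=snap('scene','scene8'); o=bot.get_obs(); print(o['ee_pos'],o['wrist_force'],o['time'])
f=c['frame'][130:270,220:380,::-1]; cv2.imwrite('pics/crop8.png',cv2.resize(f,None,fx=4,fy=4,interpolation=cv2.INTER_CUBIC))
E
```

```text
[0.5243086  0.07017772 0.32471878] [-0.07383516 -0.34728065  0.60900029] 8.7833
```

View pics/crop8.png

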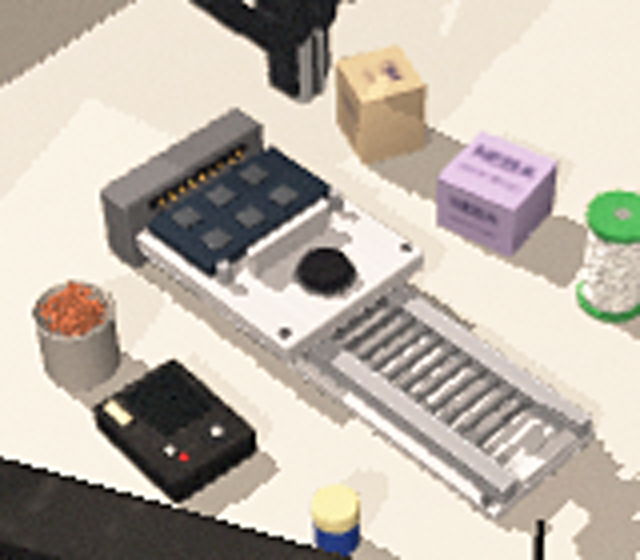

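The carriage stays against the block, with corners (285,332) and (405,247) unchanged since before the lift, and the bystanders are in place. One depth check of the button height and travel, then hand in.

```bash
python3 - <<'E'
from h import *
def med(c,us,vs): return np.median([dep(c,u,v) for u in us for v in vs],0).round(4)
a=load('scene4'); c=load('scene8')
print('before button',med(a,range(341,347),range(225,229)),'now',med(c,range(298,305),range(195,200)))
print('now plate',med(c,range(306,314),range(205,209)))
b0=atz(a,343.6,227.4,.042); b1=atz(c,220+326/4,130+270/4,.042); print(b1-b0)
E
```

```text
before button [ 0.5238 -0.0581  0.0419] now [0.5255 0.0589 0.0417]
now plate [0.5282 0.0373 0.027 ]
[0.0029832  0.11674229 0.        ]
```

```bash
python3 -c "
from workcell import bot
bot.job_done(); o=bot.get_obs(); print(o['time'],o['wrist_force'])"
```

```text
the job is handed in; nothing more can be done
the job is handed in; nothing more can be done
```

The carriage is docked against the contact block, the button has sprung back up, and I've handed the job in at about 8.8 s of the 32 s allowed. No verdict was reported.

**What I did:** With the fingers shut, I pressed the button until it bottomed, at about 24 N. I dragged the carriage along +y with 15–24 N held on the button the whole way. At the stop I pushed until the block pushed back with about 12.5 N, then lifted straight up.

**Last checks:**
- **Button:** its top measures 41.7 mm above the desk, against 41.9 mm before the press, so it is up.
- **Carriage:** it sits visually against the block and did not move when I lifted off.
- **Travel:** the camera gives about 117 mm, while the arm had gone 120.5 mm when the stop pushed back. The gap is within the cameras' roughly 3 mm disagreement.
- **Contact:** the wrist force after lifting was near zero. The bystanders look unmoved in the last picture, and the board looked untouched throughout, though I didn't measure either.

One move call was refused early on because I left out `dz`; nothing moved. I viewed ten pictures, counting one retake after that refusal.

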